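# Layer two print blocks with a separator in the press tray and lock the tray

## Robot

A 6-joint arm with a two-finger parallel gripper is mounted at the origin on the work surface. World frame = base frame: x ahead of the robot, y to its left, z up, the work surface at z = 0. Lengths are in mm, angles in rad, forces in N, time in s.
With the tool pointing down it reaches from about 275 to 825 mm from the base axis. Payload 4.9 kg.
Tool frame: the origin (TCP) lies at the very end of the fingers, on their centre line; the grasp point (between the pads) lies 19 mm behind it; z points along the fingers, y is the line along which they close (so a half turn about z gives the same grasp; the last joint's range is limited). The gripper opens to 85 mm and grips with 20 to 120 N. Pads are 22 mm wide; open, the fingers measure 114 mm over their backs; the gripper's body (76 mm by 85 mm) begins 54 mm behind the grasp point. The pads swing forward as they close: fully open they stand 13 mm farther back than shut.
Start: joints at [-1.281, 0.326, -0.193, 1.052, 0, 1.437], TCP at [226.188, -501.356, 231.281] pointing down, gripper open.
Joint ranges: [-2.65, 2.65], [-0.97, 1.79], [-1.3, 1.35], [-1.93, 2.1], [-1.47, 1.37], [-3.14, 3.14]. Speed limits (rad/s): [2.57, 2.57, 3.14, 3.14, 3.14, 3.14].

## Interface

Orientations are given as [roll, pitch, yaw] about the fixed x, y, z axes, in that order (R = Rz(yaw) Ry(pitch) Rx(roll)).
In Python, from bench import bot, solve_ik, imaging gives the robot as it stands. Calls block until the motion is done:
- bot.move_ptp(position, orientation): joint-space move of the TCP to a pose.
- bot.movel(position, rot=None, max_speed=150, threshold=None): straight line of the TCP; rot=None keeps the orientation; max_speed is the mean speed in mm/s. With threshold (N) it stops when the force on the tool has changed by that much, and returns True; else False.
- bot.move_j(angles): joint-space move.
- bot.grip(opening, effort=None): opening from 0.0 (shut) to 1.0 (fully open); effort is the grip in N (None keeps the last); returns when the fingers have stopped.
- bot.dwell(seconds).
- solve_ik(position, orientation): joint angles nearest the present ones, or None.
- bot.get_state(): the state.
- imaging.capture(name): name is "scene" or "top"; returns the picture (384x512x3 uint8, blue, green, red); there is no depth.
- imaging.camera_model(name): a dict with "K" (3x3 intrinsics, pixels), "position" and "rotation" of the camera in the world. Camera axes: x right, y up, looking along -z (the intrinsics and any distortion apply to the point x, -y, -z); pixel columns grow to the right and rows downward; lengths in mm; the calibration is good to about 2 mm. A picture is of the moment at which its call begins. camera_model takes no time and is no camera call.
A pose or a line that the arm cannot do raises bot.IKError and nothing moves.
- bot.sign_off(): hands the job in; it is judged then, once.
The state is a dict: "t": time; "qpos": joint angles; "joint_velocities": joint speeds; "effort": joint torques, N m; "tcp_pos": TCP position; "orientation": TCP orientation; "contact_force": force on the tool from outside, world axes, zero at the start; "wrist_torque": the same for the moment, N m; "opening": opening from 0.0 (shut) to 1.0 (fully open); "gripper_force": force on a finger pad.
Only numpy, scipy, OpenCV 4.12 (cv2) and the standard library are available. Lean on these libraries where they do the work, as an engineer would, in place of code of your own. Each camera call takes 0.05 s, during which the arm holds its last target. There are 200 camera calls.

## Task

Lay the thin hardboard separator sheet flat on the print block that already lies in the press tray, then stack the second print block, printing face up, on the sheet, both lying lengthwise between the tray's guide posts. Set them down rather than dropping them. Then push the centre pin of the tray's push rivet down flush with its head to lock the tray, without knocking the glue bottle, rod stand, deckle frame or cup.

Things in the scene. Friction and masses are not known exactly. Their poses are not given: they have to be found in the camera images.
- tray_centre (a point): centre of the upper face of the fixed steel press tray (plate 150 x 104 mm), 8 mm above the table. Guide posts, 8 mm thick, rise 34 mm from it at x +-40, y +-40 and x +-61, y +-22 mm: free between them 114 mm along x, 72 along y. Layers lie lengthwise along x; x points away from the rivet's tongue. The sheet's centre ends 20.5 mm, the upper block's 32 mm above this point
- rivet_head (a point): centre of the upper face of the push rivet's round black plastic head, 18 mm across, 14 mm above the table, on a tongue of the tray at x = -92 mm from the tray's centre; the pin is flush when its top is at this height
- pin_top (a point): centre of the top of the rivet's upright 7.6 mm thick black centre pin
- pin (a joint): how far the rivet's pin is pushed in (m): 0 = standing 10 mm proud of the head, 0.010 = flush (the stop). It needs about 6 N and stays where it is left.
- lower_block_centre (a point): centre of the loose print block already in the tray: plywood with a grey carved upper face, 100 (x) x 58 (y) x 18 (z) mm, 75 g; lies flat, z up
- sheet_centre (a point): centre of the loose separator sheet: plain brown hardboard 106 (x) x 66 (y) x 5 (z) mm, 40 g. It rests on the slope of rack_a against the lip, its x axis pointing up the slope, z out of it, and overhangs the rack's board by 15 mm on both long sides; either face may be up
- upper_block_centre (a point): centre of the second loose print block, the same as the lower one (100 x 58 x 18 mm, 75 g, z axis out of the grey carved printing face). It rests on the slope of rack_b against the lip, its x axis pointing up the slope, and overhangs the board by 11 mm on both long sides
- rack_a: one of two identical fixed pale wooden racks, left and right of the tray. Origin: centre of its foot, on the table. A 36 mm wide, 122 mm long board slopes at 35 degrees, rising towards the rack's +x; its face looks up and towards -x (roughly at the robot), its middle 65 mm up; a 10 mm high lip crosses its lower end. This one holds the separator sheet.
- rack_b: one of two identical fixed pale wooden racks, left and right of the tray. Origin: centre of its foot, on the table. A 36 mm wide, 122 mm long board slopes at 35 degrees, rising towards the rack's +x; its face looks up and towards -x (roughly at the robot), its middle 65 mm up; a 10 mm high lip crosses its lower end. This one holds the upper block.
- rod_stand: bystander, fixed: upright steel rod 14 mm thick, 342 mm tall, with a boss at 270 mm, on a 90 x 70 mm foot; origin under the foot's centre
- glue: bystander: white glue bottle, 58 mm thick, 160 mm tall, loose; origin under its centre
- deckle: bystander: empty wooden deckle frame lying flat, 100 (x) x 150 (y) x 16 mm, loose; origin under its centre
- mug: bystander: white ceramic cup, 72 mm wide, 85 mm tall, loose; origin under its centre
Mind the look-alikes: they are no part of the job. Of the things shaped like the part that bears sheet_centre, the dark wooden one is meant.

How it is judged (in metres and radians):
On the way, in this order (a step that is already met when the one before it is completed fails the run):
1. the separator sheet lies flat on the lower block between the guide posts, let go (x of sheet_centre in the frame of tray_centre between -0.009 and 0.009 m and y of sheet_centre in the frame of tray_centre between -0.009 and 0.009 m and z of sheet_centre in the frame of tray_centre between 0.0175 and 0.0235 m and (angle between sheet_centre's own z axis and vertical below 0.09 rad or angle between sheet_centre's own z axis and vertical above 3.0516 rad) and angle between the x axis of each of sheet_centre, lower_block_centre and the x axis of tray_centre, either way round below 0.15 rad and linear speed of each of sheet, lower_block below 0.02 m/s and contact force between the fingers and sheet below 0.05 N and x of lower_block_centre in the frame of tray_centre between -0.009 and 0.009 m and y of lower_block_centre in the frame of tray_centre between -0.009 and 0.009 m and z of lower_block_centre in the frame of tray_centre between 0.006 and 0.012 m and angle between lower_block_centre's own z axis and vertical below 0.09 rad and contact force between the fingers and lower_block below 0.05 N), for 0.2 s.
2. the upper block lies on the sheet between the guide posts, face up, let go, with the sheet and lower block still in place (all of step 1 and x of upper_block_centre in the frame of tray_centre between -0.009 and 0.009 m and y of upper_block_centre in the frame of tray_centre between -0.009 and 0.009 m and z of upper_block_centre in the frame of tray_centre between 0.029 and 0.035 m and angle between upper_block_centre's own z axis and vertical below 0.09 rad and angle between the x axis of upper_block_centre and the x axis of tray_centre, either way round below 0.15 rad and linear speed of upper_block below 0.02 m/s and contact force between the fingers and upper_block below 0.05 N), for 0.2 s.
3. the rivet's pin is pushed flush (value of joint pin above 0.0085 m), for 0.1 s.
At the end, for the whole second after the job is handed in: Lower block, separator sheet and upper block lie one on another in the tray, each within 9 mm of the tray's centre along its x and y, lengthwise within 0.15 rad, flat within 0.09 rad, blocks' printing faces up, heights within 3 mm, released and at rest; the rivet's pin is at most 1.5 mm proud (all of step 2 and value of joint pin above 0.0085 m); the robot touches nothing.
It fails at once if a bystander moved more than 15 mm or tipped (distance of any of glue, deckle, mug from where it was at the start of the episode above 0.015 m or angle between any of glue, deckle, mug's own z axis and vertical above 0.25 rad).
It fails at once if the robot hit the rod stand (contact force between any of the arm, the fingers and rod_stand above 3 N).
It fails at once if the sheet or upper block was dropped (free fall of more than about 13 mm) ((contact force between the fingers and sheet below 0.05 N and linear speed of sheet above 0.5 m/s) or (contact force between the fingers and upper_block below 0.05 N and linear speed of upper_block above 0.5 m/s)).
It also fails if it takes over 72 s, if anything falls off the work surface, if the arm or the gripper's body presses on something with over 40 N, if the wrist force passes 120 N, or if a joint passes its speed limit or range.

## Working session

There is one attempt and no reset: what is moved stays moved. The work goes in short steps, each a Python script; the robot and the scene stay as the last script left them, time stands still between calls to the robot, and variables do not carry over. Pictures are saved under pics/ and viewed, at most 12 in all, crops included, and the job is handed in when it is done.

```bash
ls; mkdir -p pics
python3 - <<'E'
from bench import bot, solve_ik, imaging
import cv2
for n in("scene","top"):
    cv2.imwrite(f"pics/{n}0.png",imaging.capture(n)); m=imaging.camera_model(n); print(n,m)
E
```

```text
pics
scene {'K': array([[461.66040767,   0.        , 258.07518274],
       [  0.        , 461.66040767, 194.83561291],
       [  0.        ,   0.        ,   1.        ]]), 'position': array([990.94056881, 449.62043076, 947.48922178]), 'rotation': array([ 0.62308541, -0.00419022,  2.54656944])}
top {'K': array([[347.92447908,   0.        , 259.30442639],
       [  0.        , 347.92447908, 196.68282005],
       [  0.        ,   0.        ,   1.        ]]), 'position': array([448.1460345 , -31.27158785, 828.69779255]), 'rotation': array([ 0.23341639,  0.0056664 , -1.6459277 ])}
```

View pics/scene0.png

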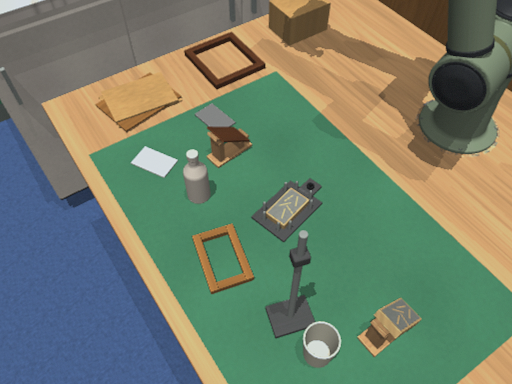

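View pics/top0.png

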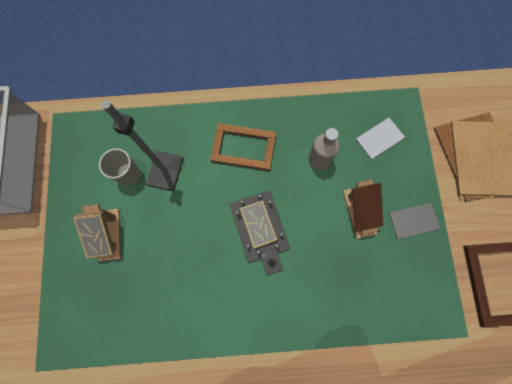

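The top view shows the tray at (260,227), the rivet at (271,263), the sheet on rack_a at (367,207) and the upper block on rack_b at (93,237). The glue bottle is at (325,150), the rod stand at (165,170), the cup at (118,167) and the deckle at (244,147). I'll enlarge these areas.

```bash
cat > h.py <<'E'
import numpy as np, cv2
from scipy.spatial.transform import Rotation as Rn
from bench import bot, solve_ik, imaging
def ray(n,px):
    m=imaging.camera_model(n); K=m["K"]; R=Rn.from_euler('xyz',m["rotation"]).as_matrix()
    d=np.linalg.inv(K)@np.array([px[0],px[1],1.]); return m["position"],R@np.array([d[0],-d[1],-d[2]])
def onz(n,px,z):
    p,d=ray(n,px); return p+d*(z-p[2])/d[2]
def tri(pt,ps):
    (a,u),(b,v)=ray("top",pt),ray("scene",ps)
    s=np.linalg.lstsq(np.c_[u,-v],b-a,rcond=None)[0]; P,Q=a+s[0]*u,b+s[1]*v
    return (P+Q)/2,np.linalg.norm(P-Q)
def proj(n,P):
    m=imaging.camera_model(n); R=Rn.from_euler('xyz',m["rotation"]).as_matrix()
    c=R.T@(np.array(P,float)-m["position"]); q=m["K"]@np.array([c[0],-c[1],-c[2]]); return q[:2]/q[2]
def mosaic(items,out):  # items: (img,x,y) 64x72 crops, 4x
    t=[cv2.resize(i[y:y+72,x:x+64],None,fx=4,fy=4,interpolation=cv2.INTER_CUBIC) for i,x,y in items]
    for a in t:
        for k in range(0,256,40): a[:4,k]=255
        for k in range(0,288,40): a[k,:4]=255
    cv2.imwrite(out,np.vstack([np.hstack(t[:3]),np.hstack(t[3:])]))
E
python3 - <<'E'
from h import *
t=cv2.imread("pics/top0.png"); s=cv2.imread("pics/scene0.png")
mosaic([(t,230,192),(t,335,170),(t,70,195),(s,255,175),(s,195,100),(s,357,290)],"pics/mos0.png")
for n,p,z in [("glue",(322,163),0),("rod",(165,172),0),("mug",(124,182),0),("deckle",(244,147),10),("rivet",(271,263),24)]: print(n,onz("top",p,z).round())
print(bot.get_state())
E
```

```text
glue [ 719. -204.    0.]
rod [726. 188.   0.]
mug [708. 290.   0.]
deckle [773. -13.  10.]
rivet [483. -56.  24.]
{'t': 0.1, 'qpos': array([-1.28119330e+00,  3.26856368e-01, -1.93491580e-01,  1.05201974e+00,
       -3.53562588e-05,  1.43662060e+00]), 'joint_velocities': array([3.94432642e-05, 4.58301967e-04, 2.95401852e-03, 7.42177557e-04,
       8.92913423e-04, 7.48771452e-04]), 'effort': array([ 1.12052512e-03, -4.44238901e+01,  2.63037962e+01,  7.85202370e-03,
       -1.79915355e-04,  1.15878942e-05]), 'tcp_pos': array([ 226.02323661, -500.82589066,  230.58452446]), 'orientation': array([-3.14003069e+00, -1.75168064e-04,  4.23778645e-01]), 'contact_force': array([0.10415334, 0.41486425, 0.34793256]), 'wrist_torque': array([0.04085922, 0.00658827, 0.0069999 ]), 'gripper_force': 0.0, 'opening': 1.0019905090090844}
```

View pics/mos0.png

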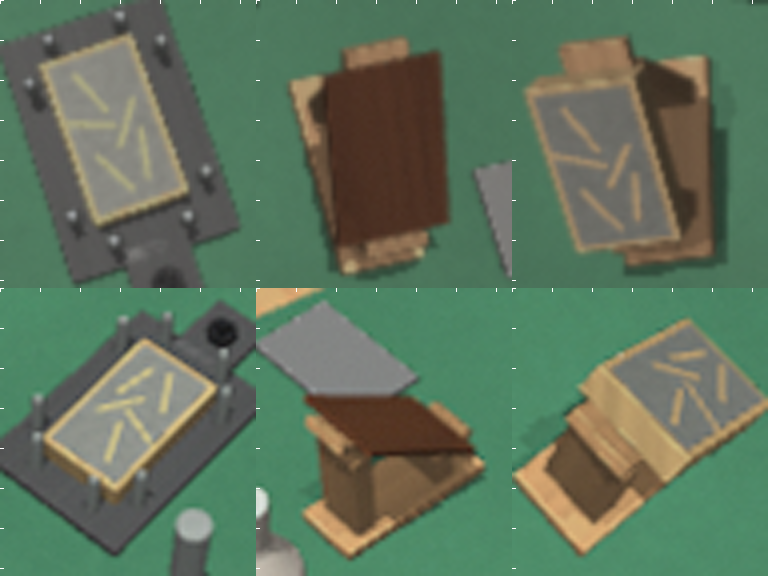

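The crops show all eight post tops, the corners of the sheet and block faces in both views, and the black rivet at scene tile position (222,333). I'll triangulate the corners and fit frames to them.

Run:
```python
from h import *
T=lambda l,tx,x0,y0,ty=0:[(x0+(u-tx)/4-.4,y0+(v-ty)/4-.4) for u,v in l]
def kab(model,P):
    model=np.array(model,float);c=P.mean(0);R,_=Rn.align_vectors(P-c,model-model.mean(0));return c,R,(R.apply(model-model.mean(0))+c-P)
def rep(n,top,sc,L,W):
    r=[tri(a,b) for a,b in zip(top,sc)];P=np.array([x[0] for x in r])
    print(n,P.round(1).tolist(),"gap",np.round([x[1] for x in r],1))
    c,R,e=kab([(L/2,W/2,0),(L/2,-W/2,0),(-L/2,-W/2,0),(-L/2,W/2,0)],P)
    print("  c",c.round(1),"x",R.as_matrix()[:,0].round(3),"y",R.as_matrix()[:,1].round(3),"res",np.linalg.norm(e,axis=1).round(1))
rep("sheet",T([(328,85),(438,53),(449,222),(331,245)],256,335,170),T([(362,455),(304,396),(424,403),(474,452)],256,195,100,288),106,66)
rep("ublock",T([(527,92),(635,75),(680,240),(579,252)],512,70,195),T([(690,455),(607,368),(690,320),(768,403)],512,357,290,288),100,58)
rep("lblock",T([(40,65),(132,37),(188,188),(99,222)],0,230,192),T([(115,492),(45,438),(144,340),(216,387)],0,255,175,288),100,58)
posts=T([(29,84),(163,42),(48,42),(121,18),(206,172),(72,215),(115,242),(189,215)],0,230,192)
M=[(40,40),(40,-40),(61,22),(61,-22),(-40,-40),(-40,40),(-61,22),(-61,-22)]
P=np.array([onz("top",p,42) for p in posts]);c,R,e=kab([m+(0,) for m in M],P)
print("tray",c.round(1),R.as_euler('xyz').round(3),np.linalg.norm(e,axis=1).round(1),"rivet",(c+R.apply([-92,0,0])).round(1))
print("pin",tri((270.6,262.6),(310,186)))
pc=np.mean([onz("top",p,8)[:2] for p in T([(0,45),(155,0),(238,228),(75,282)],0,230,192)],0);print("plate",pc.round(1))
```

```text
sheet [[623.8, -248.2, 84.7], [633.3, -305.7, 94.8], [545.2, -314.9, 33.0], [540.6, -249.9, 36.0]] gap [ 4.5  0.2 10.5  1.8]
  c [ 585.7 -279.7   62.1] x [0.838 0.074 0.541] y [-0.069  0.997 -0.029] res [8.4 4.3 2.7 3.9]
ublock [[604.1, 356.1, 105.1], [607.9, 301.6, 103.8], [526.3, 298.0, 46.3], [524.6, 353.1, 46.5]] gap [1.9 6.1 1.5 0.5]
  c [565.7 327.2  75.4] x [0.811 0.033 0.584] y [-0.051  0.999  0.015] res [1.8 1.8 1.5 1.7]
lblock [[615.9, 7.8, 22.0], [628.4, -47.4, 21.4], [536.2, -72.6, 22.9], [520.6, -19.7, 21.9]] gap [1.  2.1 2.5 2.9]
  c [575.3 -33.   22. ] x [ 0.964  0.266 -0.007] y [-0.266  0.964 -0.003] res [0.7 2.8 2.2 1.9]
tray [572.4 -35.5  42. ] [0.    0.    0.245] [0.4 1.1 1.  0.6 0.5 1.  0.3 1.3] rivet [483.1 -57.8  42. ]
pin (array([484.49234132, -55.80183082,   8.85433367]), np.float64(0.5778710814072153))
plate [572.5 -34.6]
```

```bash
cat >> h.py <<'E'
def frame(yaw,slope=0):  # part axes; x up the slope
    return Rn.from_euler('zy',[yaw,-slope]) if 0 else Rn.from_euler('z',yaw)*Rn.from_euler('y',-slope)
def tool(F):  # tool rpy for gripping part frame F from its z side
    m=F.as_matrix(); return Rn.from_matrix(np.c_[m[:,0],-m[:,1],-m[:,2]]).as_euler('xyz')
def onplane(n,px,c,nv):
    p,d=ray(n,px); return p+d*(nv@(c-p))/(nv@d)
S=np.deg2rad(35)
E
python3 - <<'E'
from h import *
T=lambda l,tx,x0,y0,ty=0:[(x0+(u-tx)/4-.4,y0+(v-ty)/4-.4) for u,v in l]
def est(n,top,c,yaw,slope):
    for _ in range(3):
        F=frame(yaw,slope);nv=F.as_matrix()[:,2]
        P=np.array([onplane("top",p,c,nv) for p in top]); l=P[0]-P[3]+P[1]-P[2]; 
        m=F.inv().apply(P-P.mean(0)); ylong=np.arctan2((m[0]+m[1]-m[2]-m[3])[1],(m[0]+m[1]-m[2]-m[3])[0]); ysh=np.arctan2(-(m[0]+m[3]-m[1]-m[2])[0],(m[0]+m[3]-m[1]-m[2])[1])
        c=np.r_[P.mean(0)[:2],c[2]]; 
        if _<2: yaw+=ylong
    print(n,"mean",P.mean(0).round(1),"yaw",round(yaw,3),"shortEdgeDev",round(ysh,3),"L",[round(np.linalg.norm(P[i]-P[j]),1) for i,j in((0,3),(1,2),(0,1),(3,2))])
    for z in (0,.5): pass
    C=P.mean(0); return C,yaw
A=est("sheet",T([(328,85),(438,53),(449,222),(331,245)],256,335,170),np.array([586,-280,68.5]),.07,S)
B=est("ublock",T([(527,92),(635,75),(680,240),(579,252)],512,70,195),np.array([566,327,78.]),.04,S)
est("lblock",T([(40,65),(132,37),(188,188),(99,222)],0,230,192),np.array([572,-35,26.]),.245,0)
for n,(c,y),d in(("A",A,22+2.5),("B",B,11.5+9)):
    F=frame(y,S);nv=F.as_matrix()[:,2]
    for h in(0,70): print(n,h,solve_ik(c-nv*(d-h),tool(F)),(c-nv*(d-h)).round(1))
print(solve_ik([572.4,-35.5,10],tool(frame(.245))),solve_ik([483,-57.8,14],tool(frame(.245))))
E
```

```text
sheet mean [ 584.8 -278.1   68.5] yaw 0.109 shortEdgeDev 0.057 L [np.float64(98.1), np.float64(104.4), np.float64(62.1), np.float64(69.2)]
ublock mean [566.1 325.1  78. ] yaw 0.028 shortEdgeDev 0.038 L [np.float64(98.3), np.float64(100.8), np.float64(57.8), np.float64(56.1)]
lblock mean [575.4 -33.8  26. ] yaw 0.28 shortEdgeDev -0.024 L [np.float64(98.3), np.float64(94.8), np.float64(56.7), np.float64(54.8)]
A 0 [-0.74936114  0.51631677 -0.68193677 -0.05683099  0.44888219  2.38299227] [ 598.7 -276.6   48.4]
A 70 [-0.81200311  0.37367676 -0.70633656  0.08992804  0.47415484  2.31897208] [ 558.8 -280.9  105.8]
B 0 [ 0.52772099  0.48692133 -0.71736848 -0.18462235 -0.27831178 -2.72126346] [577.8 325.4  61.2]
B 70 [ 0.56806196  0.33694683 -0.74827815 -0.05531365 -0.29926235 -2.68529907] [537.7 324.3 118.5]
[-0.19062998  0.60366508 -0.38559123  0.58154002  0.          2.70596268] [-0.27098709  0.48089255 -0.61803808  0.4718657   0.          2.62560556]
```

```bash
sed -i 's/np.c_\[m\[:,0\],-m\[:,1\],-m\[:,2\]\]/np.c_[-m[:,0],m[:,1],-m[:,2]]/' h.py
python3 - <<'E'
from h import *
t=cv2.imread("pics/top0.png").astype(int)
t4=cv2.resize(t[165:250,330:400].astype(np.uint8),None,fx=4,fy=4,interpolation=cv2.INTER_CUBIC).astype(int)
b,g,r=t4[...,0],t4[...,1],t4[...,2]
m=((r>g+12)&(r<95)).astype(np.uint8); m=cv2.morphologyEx(m,cv2.MORPH_OPEN,np.ones((21,21),np.uint8))
c=max(cv2.findContours(m,0,2)[0],key=cv2.contourArea); q=cv2.approxPolyDP(cv2.convexHull(c),12,True)[:,0]
px=q/4+[330,165]-.375; print(px.round(1).tolist())
F=frame(.09,S);nv=F.as_matrix()[:,2]
P=np.array([onplane("top",p,np.array([585,-279,68.5]),nv) for p in px]);print(P.round(1).tolist(),P.mean(0))
for k in range(len(P)): v=P[k]-P[k-1]; print(np.linalg.norm(v).round(1), F.inv().apply(v).round(1))
f=tool(frame(.09,S)); print(f,solve_ik([598,-278,48],f),solve_ik([558,-280,110],f),solve_ik([577.8,325,61],tool(frame(.033,S))),solve_ik([572,-35,10],tool(frame(.245))))
E
```

```text
[[379.9, 183.9], [381.9, 224.9], [354.6, 230.9], [351.9, 188.9]]
[[630.1, -303.5, 98.4], [548.1, -314.6, 40.5], [539.4, -251.4, 38.5], [623.7, -241.5, 97.9]] [ 585.3415363  -277.73753238   68.81763008]
62.3 [  0.9 -62.2  -0. ]
101.0 [-100.9   -3.7    0. ]
63.8 [-3.6 63.7  0. ]
103.6 [103.6   2.2  -0. ]
[-3.14159265  0.61086524 -3.05159265] [-0.74816014  0.51468303 -0.6896384  -0.07150991  0.44051422 -0.7385841 ] [-0.80773488  0.36052917 -0.71425138  0.08444728  0.46507417 -0.79894763] [ 0.52556986  0.48641764 -0.71995552 -0.1883789  -0.27468068  0.41419997] [-0.18989946  0.60307397 -0.38680498  0.58091738  0.         -0.43489946]
```

Run:
```python
from h import *
F=frame(.115,S);nv=F.as_matrix()[:,2];c=np.array([585.3,-277.7,68.5])
bot.move_ptp(c+nv*60,tool(F)); print(bot.get_state()["t"])
bot.movel(c+nv*12,max_speed=100)
st=bot.get_state();print(st["t"],st["tcp_pos"],st["contact_force"])
t=imaging.capture("top");s=imaging.capture("scene")
cv2.imwrite("pics/g1.png",np.hstack([cv2.resize(i[y:y+130,x:x+100],None,fx=4,fy=4,interpolation=cv2.INTER_CUBIC) for i,x,y in((t,320,160),(s,180,60))]))
```

```text
2.0667
2.7 [ 578.35819685 -278.44211559   78.21672867] [0.23249076 0.87939983 0.42843681]
```

View pics/g1.png

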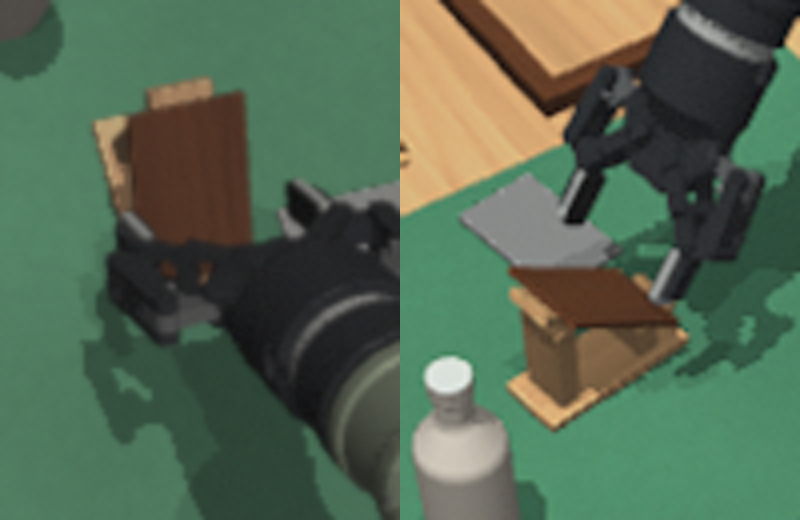

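Run:
```python
from h import *
st=bot.get_state();R=Rn.from_euler('xyz',st["orientation"]).as_matrix();p=st["tcp_pos"]
for b in(0,13):
  for s in(-42.5,42.5):
    X=p-R[:,2]*b+R[:,1]*s; print(b,s,((proj("top",X)-[320,160])*4).round(),((proj("scene",X)-[180,60])*4+[400,0]).round())
c=np.array([585.3,-277.7,68.5]);F=frame(.115,S)
for x in(53,-53):
  for y in (33,-33):
    X=c+F.apply([x,y,0]);print(x,y,((proj("top",X)-[320,160])*4).round(),((proj("scene",X)-[180,60])*4+[400,0]).round())
```

```text
0 -42.5 [273. 184.] [563. 239.]
0 42.5 [122. 213.] [645. 312.]
13 -42.5 [283. 194.] [571. 222.]
13 42.5 [131. 223.] [654. 295.]
53 33 [125. 114.] [572. 320.]
53 -33 [243.  91.] [508. 261.]
-53 33 [136. 286.] [680. 319.]
-53 -33 [248. 264.] [618. 265.]
```

Run:
```python
from h import *
F=frame(.115,S);nv=F.as_matrix()[:,2];c=np.array([585.5,-279.2,68.5])
hit=bot.movel(c-nv*24.5,max_speed=60,threshold=8)
st=bot.get_state();print(hit,st["t"],st["tcp_pos"],st["contact_force"])
if not hit:
    bot.grip(0.5,40); st=bot.get_state();print(st["t"],st["opening"],st["gripper_force"],st["contact_force"])
    bot.movel(c+nv*25,max_speed=80)
    st=bot.get_state();print(st["t"],st["opening"],st["gripper_force"],st["contact_force"])
t=imaging.capture("top");s=imaging.capture("scene")
cv2.imwrite("pics/g2.png",np.hstack([cv2.resize(i[y:y+130,x:x+100],None,fx=4,fy=4,interpolation=cv2.INTER_CUBIC) for i,x,y in((t,320,160),(s,180,60))]))
```

```text
False 3.5583 [ 599.43314716 -277.41436603   48.17353877] [-0.32442393 -0.86172918 -0.62951059]
3.8833 0.7582945901189724 43.515998125076294 [-2.74921854 -0.82504295  3.98767085]
4.65 0.755588244213463 44.252992272377014 [-0.3660218   1.13560027 -1.36807329]
```

View pics/g2.png

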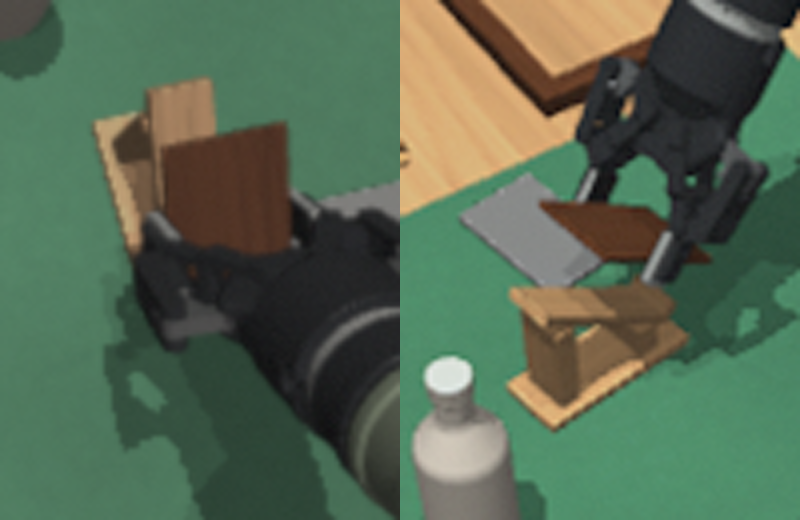

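The sheet is held flat in the fingers and clear of the rack. Next I'll level it above the tray and check where it sits in the grip.

Run:
```python
from h import *
r=tool(frame(.245)); 
bot.movel([540,-255,150],rot=tool(frame(.16,S*.6)),max_speed=120)
bot.movel([572.4,-35.5,75],rot=r,max_speed=150); bot.dwell(.2)
st=bot.get_state();print(st["t"],st["tcp_pos"],st["orientation"],st["opening"])
t=imaging.capture("top");s=imaging.capture("scene")
cv2.imwrite("pics/g3.png",np.hstack([cv2.resize(i[y:y+130,x:x+100],None,fx=4,fy=4,interpolation=cv2.INTER_CUBIC) for i,x,y in((t,210,160),(s,240,110))]))
F=frame(.245)
for x in(53,-53):
  for y in (33,-33):
    X=st["tcp_pos"]+[0,0,24.5]+F.apply([x,y,0]);print(x,y,((proj("top",X)-[210,160])*4).round(),((proj("scene",X)-[240,110])*4+[400,0]).round())
```

```text
7.4167 [572.37447342 -36.09234833  75.26808063] [-3.14135507e+00  3.78087648e-04 -2.89757283e+00] 0.7638504618354909
53 33 [107. 163.] [580. 389.]
53 -33 [224. 126.] [491. 325.]
-53 33 [168. 352.] [698. 277.]
-53 -33 [288. 312.] [610. 218.]
```

View pics/g3.png

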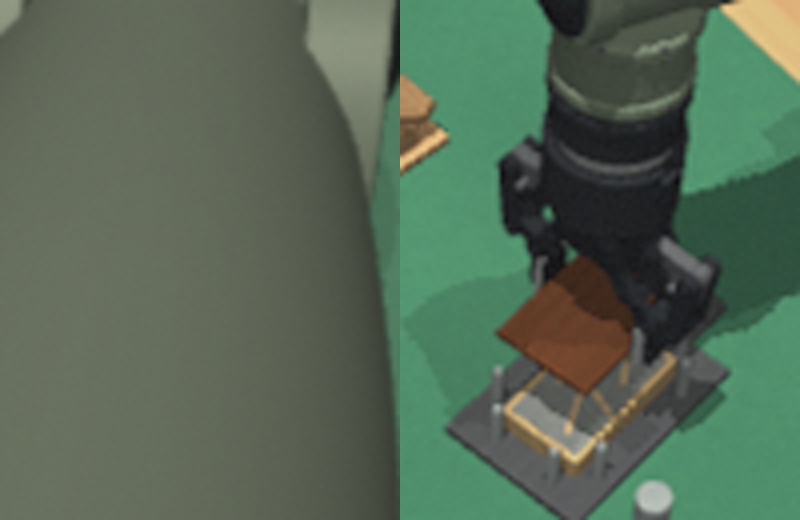

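The top view is blocked by the arm. In the scene view the sheet's far corners are at crop (498,330) and (585,388), about 4 mm short in x. I'll lower it to just above the posts and compare directly with the post tops.

Run:
```python
from h import *
bot.movel([572.4,-35.5,31],max_speed=80); bot.dwell(.2)
st=bot.get_state();print(st["t"],st["tcp_pos"])
s=imaging.capture("scene"); x0,y0=250,170
cv2.imwrite("pics/scene4.png",s)
cv2.imwrite("pics/g4.png",cv2.resize(s[y0:y0+75,x0:x0+90],None,fx=8,fy=8,interpolation=cv2.INTER_CUBIC))
F=frame(.245);q=lambda X:((proj("scene",X)-[x0,y0])*8+3.5).round()
for x in(53,-53):
  for y in (33,-33): print("sheet",x,y,q(st["tcp_pos"]+[0,0,24.5]+F.apply([x,y,0])))
for x,y in[(40,40),(40,-40),(61,22),(61,-22),(-40,-40),(-40,40),(-61,22),(-61,-22)]: print("post",x,y,q(np.array([572.4,-35.5,42])+F.apply([x,y,0])))
for x,y in[(75,52),(75,-52)]: print("plate",x,y,q(np.array([572.4,-35.5,8])+F.apply([x,y,0])))
```

```text
8.4167 [572.9375097  -35.60897336  31.61211417]
sheet 53 33 [276. 389.]
sheet 53 -33 [104. 263.]
sheet -53 33 [504. 168.]
sheet -53 -33 [333.  51.]
post 40 40 [323. 401.]
post 40 -40 [116. 250.]
post 61 22 [229. 411.]
post 61 -22 [115. 326.]
post -40 -40 [288.  92.]
post -40 40 [492. 234.]
post -61 22 [488. 159.]
post -61 -22 [376.  83.]
plate 75 52 [271. 561.]
plate 75 -52 [  9. 362.]
```

View pics/g4.png

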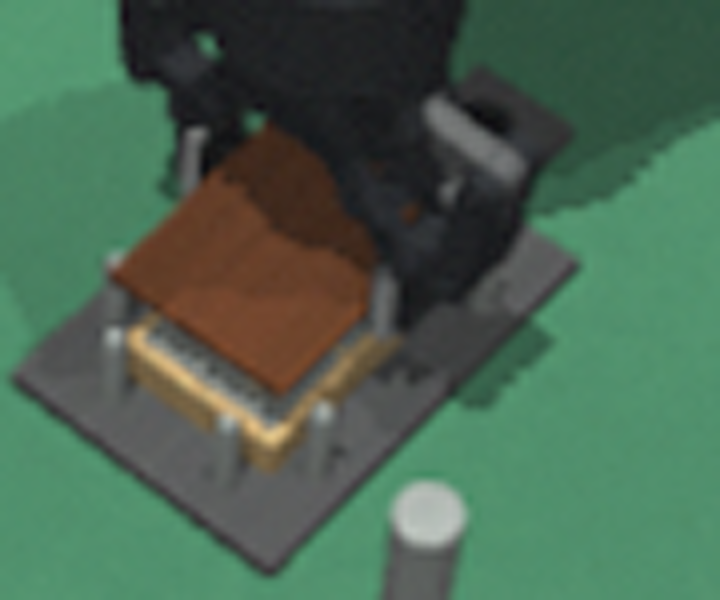

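The posts show a scene bias of (0,+8) px. The sheet's far corners at (283,385) and (112,268) put it about 3.4 mm short along the tray's x. I'll shift it and lower it until it touches.

Run:
```python
from h import *
T=np.array([572.4,-35.5,0])+frame(.245).apply([3.2,0,0])
bot.movel(T+[0,0,31],max_speed=60)
hit=bot.movel(T+[0,0,3],max_speed=25,threshold=4)
st=bot.get_state();print(hit,st["t"],st["tcp_pos"],st["contact_force"])
s=imaging.capture("scene"); x0,y0=250,170
cv2.imwrite("pics/g5.png",cv2.resize(s[y0:y0+75,x0:x0+90],None,fx=8,fy=8,interpolation=cv2.INTER_CUBIC))
```

```text
True 9.6 [575.28819144 -34.71739616   7.14535631] [-0.60106547  0.54622217  5.91356297]
```

View pics/g5.png

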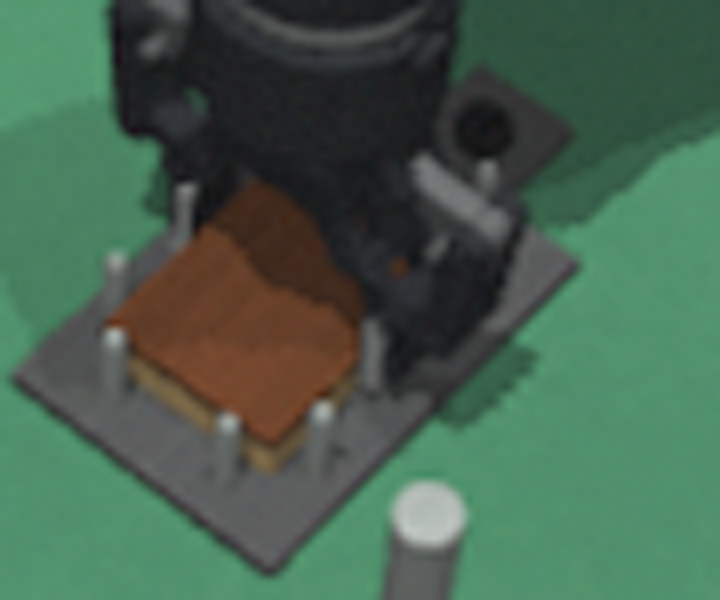

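The sheet lies on the lower block between the posts. I'll release it and take the arm to the upper block.

Run:
```python
from h import *
bot.grip(0.95); st=bot.get_state();p=st["tcp_pos"];print(st["t"],st["opening"])
bot.movel([p[0],p[1],130],max_speed=120)
F=frame(.033,S);nv=F.as_matrix()[:,2];c=np.array([566.1,325.1,78.])
bot.grip(1.0)
bot.movel([535,150,190],rot=tool(frame(.13,S*.5)),max_speed=180)
bot.movel(c+nv*60,rot=tool(F),max_speed=150)
bot.movel(c+nv*15,max_speed=100);bot.dwell(.1)
st=bot.get_state();print(st["t"],st["tcp_pos"],st["contact_force"])
t=imaging.capture("top");s=imaging.capture("scene")
g=lambda i,x,y,w,h,k:cv2.resize(i[y:y+h,x:x+w],None,fx=k,fy=k,interpolation=cv2.INTER_CUBIC)
cv2.imwrite("pics/g6.png",np.vstack([np.hstack([g(t,60,185,100,75,4),g(s,340,270,100,75,4)]),np.hstack([g(t,215,180,100,75,4),g(s,240,170,100,75,4)])]))
R=Rn.from_euler('xyz',st["orientation"]).as_matrix();p=st["tcp_pos"]
for sg in(-42.5,42.5): X=p-R[:,2]*13+R[:,1]*sg; print("tip",((proj("top",X)-[60,185])*4).round(),((proj("scene",X)-[340,270])*4+[400,0]).round())
for x in(50,-50):
  for y in(29,-29): X=c+F.apply([x,y,0]);print(x,y,((proj("top",X)-[60,185])*4).round(),((proj("scene",X)-[340,270])*4+[400,0]).round())
for x in(53,-53):
  for y in(33,-33): X=np.array([572.4,-35.5,31])+frame(.245).apply([x,y,0]);print("sheet",x,y,((proj("top",X)-[215,180])*4+[0,300]).round(),((proj("scene",X)-[240,170])*4+[400,300]).round())
```

```text
9.9583 0.9513600481291152
14.7 [557.51916282 324.89271934  90.80026412] [-0.862067    1.19875358  0.08079015]
tip [193. 221.] [612.  67.]
tip [ 29. 239.] [742. 202.]
50 29 [ 52. 127.] [639. 245.]
50 -29 [162. 116.] [550. 148.]
-50 29 [104. 290.] [724. 190.]
-50 -29 [209. 279.] [640. 103.]
sheet 53 33 [ 94. 409.] [575. 516.]
sheet 53 -33 [201. 375.] [491. 453.]
sheet -53 33 [150. 583.] [687. 406.]
sheet -53 -33 [260. 546.] [603. 349.]
```

View pics/g6.png

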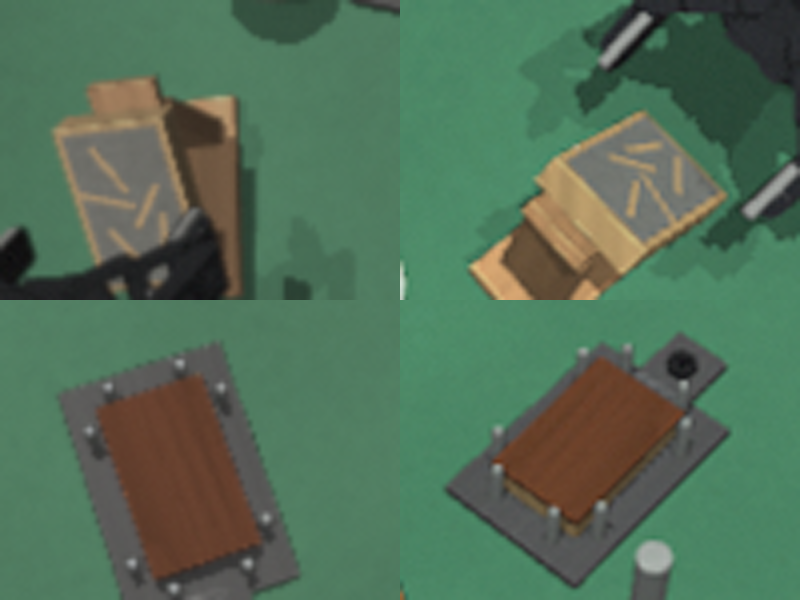

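The sheet lies true between all eight posts. The fingers straddle the block, so I'll grasp it.

Run:
```python
from h import *
F=frame(.033,S);nv=F.as_matrix()[:,2];c=np.array([565.8,325.1,78.])
hit=bot.movel(c-nv*20.5,max_speed=60,threshold=8)
st=bot.get_state();print(hit,st["t"],st["tcp_pos"],st["contact_force"])
if not hit:
    bot.grip(0.4,50); st=bot.get_state();print(st["t"],st["opening"],st["gripper_force"],st["contact_force"])
    bot.movel(c+nv*25,max_speed=80)
    bot.movel([535,150,190],rot=tool(frame(.13,S*.5)),max_speed=150)
    bot.movel([572.4,-35.5,95],rot=tool(frame(.245)),max_speed=150)
    bot.movel([572.4,-35.5,50],max_speed=80);bot.dwell(.2)
st=bot.get_state();print(st["t"],st["opening"],st["gripper_force"],st["tcp_pos"])
s=imaging.capture("scene"); x0,y0=250,160
cv2.imwrite("pics/g7.png",cv2.resize(s[y0:y0+75,x0:x0+90],None,fx=8,fy=8,interpolation=cv2.INTER_CUBIC))
F=frame(.245);q=lambda X:((proj("scene",X)-[x0,y0])*8+3.5+[0,8]).round()
for x in(50,-50):
  for y in(29,-29): print(x,y,"face",q(st["tcp_pos"]+[0,0,20.5]+F.apply([x,y,0])),"bottom",q(st["tcp_pos"]+[0,0,2.5]+F.apply([x,y,0])))
```

```text
False 15.5417 [577.44803048 325.32867796  60.84061967] [-0.11215941  0.39599068 -0.51329218]
15.9167 0.6676304651434235 53.83118033409119 [-3.88800381  0.03271885  4.98750791]
20.5667 0.6653972465535036 53.305036425590515 [572.96391261 -35.61170452  50.62885894]
50 29 face [275. 434.] bottom [271. 469.]
50 -29 face [122. 322.] bottom [121. 358.]
-50 29 face [492. 225.] bottom [486. 261.]
-50 -29 face [340. 122.] bottom [337. 158.]
```

View pics/g7.png

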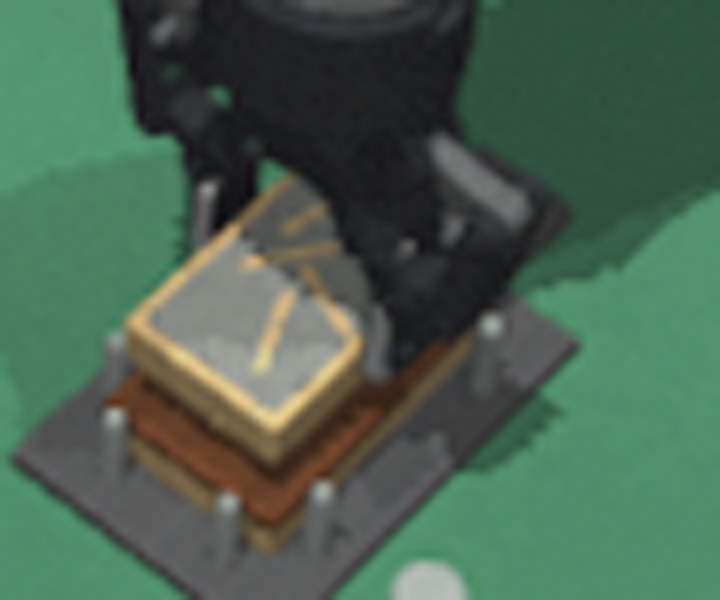

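The block's face corners at (275,432) and (127,325) match the prediction to about 1 mm. I'll lower and release it, then check.

Run:
```python
from h import *
T=np.array([572.4,-35.5,0])
hit=bot.movel(T+[0,0,25],max_speed=25,threshold=4)
st=bot.get_state();p=st["tcp_pos"];print(hit,st["t"],p,st["contact_force"])
if hit and abs(p[2]-28.5)<4:
    bot.grip(0.9); bot.movel([p[0],p[1],130],max_speed=120)
    bot.grip(0.0); bot.movel([440,-68,110],max_speed=150); bot.movel([330,-160,160]); bot.dwell(.1)
    print(bot.get_state()["t"])
t=imaging.capture("top");s=imaging.capture("scene")
g=lambda i,x,y,w,h,k:cv2.resize(i[y:y+h,x:x+w],None,fx=k,fy=k,interpolation=cv2.INTER_CUBIC)
cv2.imwrite("pics/g8.png",np.hstack([g(t,220,180,65,95,6),g(s,250,160,68,95,6)]))
F=frame(.245); Q=np.array([572.4,-35.5,0])
for n,X in[("face++",Q+[0,0,49]+F.apply([50,29,0])),("face--",Q+[0,0,49]+F.apply([-50,-29,0])),("head",Q+[0,0,14]+F.apply([-92,0,0])),("pin",Q+[0,0,24]+F.apply([-92,0,0]))]:
    print(n,((proj("top",X)-[220,180])*6+2.5).round(),((proj("scene",X)-[250,160])*6+2.5+[390,6]).round())
```

```text
True 21.3833 [572.1664363  -35.51588108  29.88957992] [-1.04431111  0.6405075   5.05414453]
25.7417
face++ [123. 161.] [594. 357.]
face-- [353. 362.] [643. 124.]
head [312. 500.] [754. 153.]
pin [313. 499.] [756. 138.]
```

View pics/g8.png

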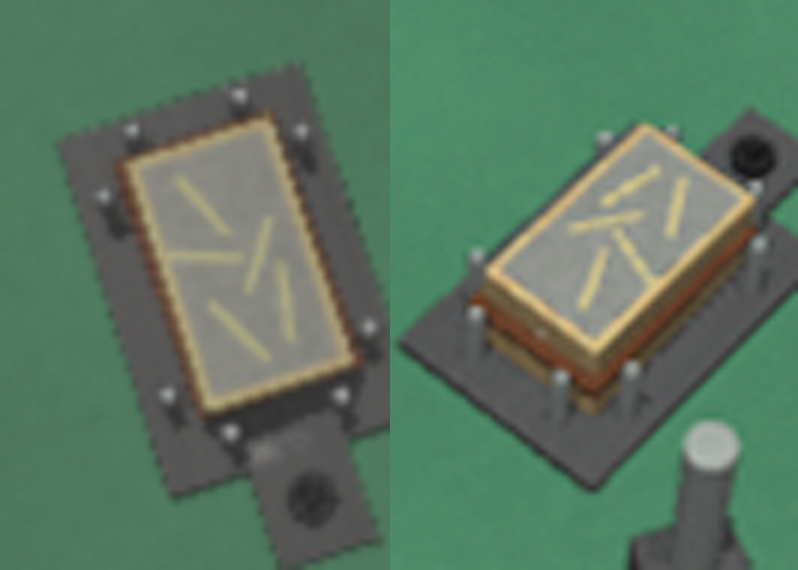

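The stack lies square, and the rivet at (312,498) is where I predicted it. I'll push the pin now.

Run:
```python
from h import *
X=np.array([572.4,-35.5,0])+frame(.245).apply([-92,0,0])
bot.movel(X+[0,0,70],max_speed=150); bot.movel(X+[0,0,32],max_speed=60); st=bot.get_state(); print(st["opening"],st["tcp_pos"],st["contact_force"])
h1=bot.movel(X+[0,0,11],max_speed=12,threshold=25)
st=bot.get_state();print(h1,st["t"],st["tcp_pos"],st["contact_force"])
```

```text
-0.001645603570859595 [483.23269176 -57.81488564  31.95297945] [ 0.15233801 -0.10013828 -0.0612382 ]
True 29.5667 [483.15435084 -57.83066558  14.04067221] [-1.24561428 -0.22779422  5.88483744]
```

Run:
```python
from h import *
p=bot.get_state()["tcp_pos"]
bot.dwell(.2); bot.movel([p[0],p[1],80],max_speed=80); bot.movel([330,-160,160],max_speed=150); bot.dwell(.3)
t=imaging.capture("top");s=imaging.capture("scene")
g=lambda i,x,y,w,h,k:cv2.resize(i[y:y+h,x:x+w],None,fx=k,fy=k,interpolation=cv2.INTER_CUBIC)
cv2.imwrite("pics/g9.png",np.hstack([g(t,220,180,65,95,6),g(s,250,160,68,95,6)]))
print(bot.get_state()["t"])
```

```text
32.6417
```

View pics/g9.png

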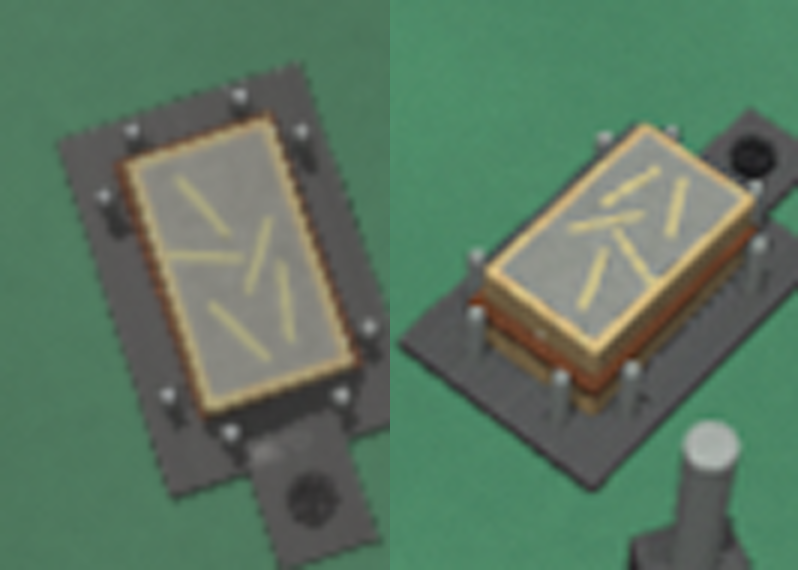

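```bash
python3 -c "
from h import *
print(bot.sign_off())"
```

```text
the job is handed in; nothing more can be done
None
```

The job is handed in at about 33 s of robot time, with no verdict returned: the sheet and upper block lie square in the tray, printing face up, and the pin was pressed to its stop at 14.0 mm, flush with the head; the arm stayed clear of the bystanders by plan, with no final picture check of them.

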